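Hold two flasks clamped on the orbital shaker while a colleague locks the clamp bar

ROBOT

A 6-joint arm with a two-finger parallel gripper is mounted at the origin on a cart in front of the work surface, level with it; the furniture and walls round the work are solid. World frame = base frame: x ahead of the robot, y to its left, z up, the work surface at z = 0. Lengths are in m, angles in rad, forces in N, time in s.
With the tool pointing down it reaches from about 0.25 to 0.725 m from the base axis. Payload 4 kg.
Tool frame: the origin (TCP) lies at the very end of the fingers, on their centre line; the grasp point (between the pads) lies 19 mm behind it; z points along the fingers, y is the line along which they close (so a half turn about z gives the same grasp; the last joint's range is limited). The gripper opens to 85 mm and grips with 20 to 120 N. Pads are 22 mm wide; open, the fingers measure 114 mm over their backs; the gripper's body (76 mm by 85 mm) begins 54 mm behind the grasp point. The pads swing forward as they close: fully open they stand 13 mm farther back than shut.
Start: joints at [-1.212, 0.241, 0.005, 1.335, 0, 1.571], TCP at [0.176, -0.468, 0.231] pointing down, gripper open.
Joint ranges: [-2.72, 2.72], [-1.05, 1.87], [-1.09, 1.28], [-1.99, 2.15], [-1.42, 1.44], [-3.14, 3.14]. Speed limits (rad/s): [2.79, 2.79, 3.14, 3.14, 3.14, 3.14].

INTERFACE

Orientations are given as a unit quaternion [x, y, z, w].
In Python, from workcell import bot, vision, workorder, boxes_of gives the robot as it stands.
- The arm moves only by the tool send_rows, never from a script. Its argument "motion" is text: rows parted by semicolons, each of 5 numbers parted by spaces: the closure, from -1 (fully open) to 1 (shut), so that 0 is half open, then the shift along the tool's x, y, z in cm, then the turn about the tool's z in rad. In form: claw x y z twist; .... A call has 1 to 5 rows; each row is the pose to reach, as a shift and turn from the pose commanded when the call began, along the tool's axes at that moment; what a row does not reach only later rows make up. A row lasts 1/10 s, in which the tool goes at most 50 mm and 8.59 degrees, less where a joint would pass 70% of its speed; a pose out of reach is approached as far as the arm can. A call with a gripper value outside its range is refused whole. The fingers move at their own pace and stop on an object; the grip force is fixed at half the most. Time passes only in rows, so rows that repeat a pose let the fingers close. It gives the time, the measured TCP pose, the force, the opening and the grip force at its end, in the units of the state.
- bot.get_obs(): the state, without advancing time (a new reading comes with each control period).
- vision.camera(name): name is "side" or "top"; returns the picture (420x560x3 uint8, red, green, blue); there is no depth.
- vision.camera_model(name): a dict with "fov_y" (degrees; the focal length in pixels is half the picture's height over the tangent of half this angle, whatever the lens; pixels are square), "cx", "cy" (the principal point, pixels), "world_from_camera" (4x4, takes a point from camera to world coordinates). Camera axes: x right, y down, z forward; pixel columns grow to the right and rows downward; lengths in m; the calibration is good to about 2 mm. A picture is of the moment at which its call begins. camera_model takes no time and is no camera call.
- workorder.job_done(): hands the job in; it is judged then, once.
Trained networks look in the newest picture that a camera, given by its name, has taken for a name from the list of things; names that differ only in an ending like _2 or _b are one class to them, and where a whole thing is asked for, a point or a joint stands for the part that bears it (a point fixed in the world has none). Each returns a list of dicts, best first, with "conf" (0 to 1); they miss things now and then, are a little off and sometimes report something else, mostly with a low value. They report only what shows in the picture. A call takes as long as a camera call.
- boxes_of(camera, target): "rect" ([centre column, centre row, width, height] in pixels, round what is visible of it).
The state is a dict: "clock": time; "joint_pos": joint angles; "joint_vel": joint speeds; "tau": joint torques, N m; "eef_pos": TCP position; "tool_rot": TCP orientation; "ft_force": force on the tool from outside, world axes, zero at the start; "ft_torque": the same for the moment, N m; "grip_width": finger opening in m; "grasp_force": force on a finger pad.
Only numpy, scipy, OpenCV 4.12 (cv2) and the standard library are available. Lean on these libraries where they do the work, as an engineer would, in place of code of your own. Each camera call takes 0.05 s, during which the arm holds its last target. There are 200 camera calls.

TASK

Stand the two conical flasks upright in the two bays of the shaker platform, one in each bay, then take the black upright handle of the sliding clamp bar and push the bar towards the back so that its two sprung pads press both flasks against the rear fence. Press gently and steadily with about 12 newtons in all, which squeezes the pad springs to about half of their travel, and finish while still holding the bar like that: my colleague will then tighten its two thumbscrews, and without your push the springs would drive it back. Keep the flasks upright all the way, and leave the timer, the vial and the tip box where they stand.

Things in the scene. Friction and masses are not known exactly. Their poses are not given: they have to be found in the camera images.
- flask_pale_mid (a point): loose conical glass flask with pale contents, 118 mm tall, 0.11 to 0.21 kg; this point is on its axis half-way up, 59 mm above its underside, z up. Foot 69 mm across, 62 mm across at the height of the pads and of the fence (12 to 24 mm above the underside), 45 mm across at mid height. Grasp it at the neck: 31 mm across, from 85 to 116 mm above the underside (26 to 57 mm above this point)
- flask_grey_mid (a point): loose conical glass flask with dark grey contents, 105 mm tall, 0.11 to 0.21 kg; this point is on its axis half-way up, 52.5 mm above its underside, z up. Foot 68 mm across, 61 mm across at pad height. Grasp it at the neck: 30 mm across, from 76 to 103 mm above the underside (23 to 50 mm above this point)
- shaker: orbital shaker, fixed: blue-grey housing with a platform of 250 (x) x 240 (y) mm on top; origin on the bench under its centre, x from its control panel (near the robot) to its rear fence, y to its left, z up. The black rubber mat on which the flasks stand is 85 mm above the origin. Along each side, at y = +-98 mm, runs a guide rod 12 mm thick, its axis 20 mm above the mat
- fence: fixed rear fence of the shaker platform, with a black rubber facing (12 to 27 mm above the mat) against which the flasks are pressed; same origin and axes as the shaker: the rubber face lies at x = +95 mm, the bar's top 35 mm above the mat. A divider rod 11 mm thick, at y = 0 and 20 mm above the mat, stands out from it towards the robot as far as x = +47 mm and parts the two bays, each about 85 mm wide
- bay_left (a point): point on the mat in the middle of the left bay, where a flask may be set down: 45 mm in front of the fence face (shaker x = +50, y = +44 mm); anything from 35 to 60 mm in front of the face and within 5 mm sideways will do. Axes as the shaker
- bay_right (a point): the same in the right bay (shaker x = +50, y = -44 mm)
- clamp (a joint): travel of the aluminium clamp bar along the guide rods, m: 0 fully open (nearest the robot), up to 0.080, growing towards the fence; it starts between 0 and 0.015 and slides with about 1 N of friction. The crossbar's middle is at shaker x = -65 mm + travel, its top 33 mm above the mat, the faces of its relaxed pads at shaker x = -27 mm + travel. With flasks touching the fence the pads just touch them at about 0.060; about 0.070 to 0.071 squeezes the springs half-way
- pad_left (a joint): how far the left sprung pad is pushed into the clamp bar, m: 0 relaxed, 0.020 at its stop; spring 0.6 N per mm without preload, so 0.010 is 6 N on the flask in the left bay. Each flask takes up to about 1 N of this in friction on the mat
- pad_right (a joint): the same for the right pad and the flask in the right bay
- clamp_handle (a point): middle of the black upright round grip on the clamp bar: 22 mm thick, from 58 to 110 mm above the mat (this point is 84 mm above the mat, at shaker x = -102 mm + travel, y = 0); it stands on a 14 mm stem. Axes as the shaker; moves with the bar
- timer: bystander: small white timer, 24 x 64 x 52 mm, origin under its centre
- tipbox: bystander: green-topped pipette-tip box, 71 x 115 x 52 mm, origin under its centre
- vial: bystander: white-capped vial, 27 mm across, 60 mm tall, origin under its centre

How it is judged:
On the way, in this order (a step that is already met when the one before it is completed fails the run):
1. both flasks stand upright on the platform mat, one in each bay, let go (z of flask_pale_mid in the frame of shaker between 0.14 and 0.148 m and angle between each of flask_pale_mid, flask_grey_mid's own z axis and vertical below 0.08 rad and z of flask_grey_mid in the frame of shaker between 0.1335 and 0.1415 m and ((x of flask_pale_mid in the frame of shaker between 0.02 and 0.078 m and y of flask_pale_mid in the frame of shaker between 0.03 and 0.06 m and x of flask_grey_mid in the frame of shaker between 0.02 and 0.078 m and y of flask_grey_mid in the frame of shaker between -0.06 and -0.03 m) or (x of flask_pale_mid in the frame of shaker between 0.02 and 0.078 m and y of flask_pale_mid in the frame of shaker between -0.06 and -0.03 m and x of flask_grey_mid in the frame of shaker between 0.02 and 0.078 m and y of flask_grey_mid in the frame of shaker between 0.03 and 0.06 m)) and contact force between the fingers and flask_pale below 0.2 N and contact force between the fingers and flask_grey below 0.2 N), for 0.2 s.
2. the clamp bar is pushed so that both flasks are pressed against the fence with 3.5 to 9 N each (z of flask_pale_mid in the frame of shaker between 0.14 and 0.148 m and angle between each of flask_pale_mid, flask_grey_mid's own z axis and vertical below 0.08 rad and z of flask_grey_mid in the frame of shaker between 0.1335 and 0.1415 m and ((x of flask_pale_mid in the frame of shaker between 0.05 and 0.078 m and y of flask_pale_mid in the frame of shaker between 0.03 and 0.06 m and x of flask_grey_mid in the frame of shaker between 0.05 and 0.078 m and y of flask_grey_mid in the frame of shaker between -0.06 and -0.03 m) or (x of flask_pale_mid in the frame of shaker between 0.05 and 0.078 m and y of flask_pale_mid in the frame of shaker between -0.06 and -0.03 m and x of flask_grey_mid in the frame of shaker between 0.05 and 0.078 m and y of flask_grey_mid in the frame of shaker between 0.03 and 0.06 m)) and contact force between the fingers and flask_pale below 0.2 N and contact force between the fingers and flask_grey below 0.2 N and contact force between fence and flask_pale between 3.5 and 9 N and contact force between fence and flask_grey between 3.5 and 9 N and value of joint pad_left between 0.005 and 0.017 m and value of joint pad_right between 0.005 and 0.017 m and contact force between the fingers and anything else above 3 N), for 0.5 s.
At the end, for the whole second after the job is handed in: One flask stands in each bay, upright within 0.08 rad, on the mat, pressed against the fence with 3.5 to 9 N (each pad pushed in 5 to 17 mm); the clamp bar is still (under 5 mm/s); the fingers touch no flask and keep up the push (more than 3 N on them) (all of step 2 and velocity of joint clamp between -0.005 and 0.005 m/s); the arm keeps its last pose, push and grip.
It fails at once if a flask is tipped by more than about 35 degrees (angle between any of flask_pale_mid, flask_grey_mid's own z axis and vertical above 0.6 rad).
It fails at once if a flask is pressed on the fence with more than 16 N (contact force between fence and flask_pale above 16 N or contact force between fence and flask_grey above 16 N).
It fails at once if the timer, the tip box or the vial is moved by more than 20 mm or tipped over (distance of any of timer, tipbox, vial from where it was at the start of the episode above 0.02 m or angle between any of timer, tipbox, vial's own z axis and vertical above 0.5 rad).
It also fails if it takes over 67 s, if anything falls off the work surface, if the arm or the gripper's body presses on something with over 40 N, if the wrist force passes 120 N, or if a joint passes its speed limit or range.

## Working session

There is one attempt and no reset: what is moved stays moved. The work goes in short steps, Python scripts to look and compute and a tool call to move; the robot and the scene stay as the last step left them, time stands still between calls to the robot, and variables do not carry over. Pictures are saved under pics/ and viewed, at most 10 in all, crops included, and the job is handed in when it is done.

Besides the shell and the picture viewer there is one more tool, called after "Request:" by a JSON object that holds its "name" and its "arguments", one argument or row to a line. send_rows: Moves the arm, as the interface text tells. Its arguments: {"type":"object","properties":{"motion":{"type":"string"}},"required":["motion"]}

```bash
ls; mkdir -p pics; python3 - <<'E'
from workcell import bot, vision, workorder, boxes_of
import cv2,numpy as np
np.set_printoptions(precision=4,suppress=True)
for c in ("side","top"):
    im=vision.camera(c); cv2.imwrite(f"pics/{c}0.png",cv2.cvtColor(im,cv2.COLOR_RGB2BGR))
    m=vision.camera_model(c); print(c,m)
    for t in ("flask_pale_mid","flask_grey_mid","shaker","fence","clamp","clamp_handle","pad_left","timer","tipbox","vial"):
        try: print(t,[(round(d["conf"],2),np.round(d["rect"],1).tolist()) for d in boxes_of(c,t)[:3]])
        except Exception as e: print(t,e)
o=bot.get_obs(); print(o)
E
```

```text
pics
side {'fov_y': 43.134532563835265, 'cx': 284.021073304036, 'cy': 210.85870621272304, 'world_from_camera': array([[ 0.9949, -0.0585,  0.0819,  0.4925],
       [-0.1005, -0.6105,  0.7856, -1.0236],
       [ 0.004 , -0.7898, -0.6133,  0.9353],
       [ 0.    ,  0.    ,  0.    ,  1.    ]])}
flask_pale_mid [(0.66, [216.1, 210.0, 16.9, 25.2]), (0.55, [270.9, 174.8, 22.1, 40.5])]
flask_grey_mid [(0.61, [232.1, 185.8, 27.1, 37.6])]
shaker [(0.76, [293.8, 262.4, 124.4, 108.2])]
fence [(0.56, [333.6, 239.6, 43.0, 69.0])]
clamp [(0.79, [266.7, 252.2, 48.2, 79.0])]
clamp_handle [(0.66, [269.7, 250.6, 44.2, 74.4]), (0.28, [216.1, 353.8, 9.9, 28.2])]
pad_left [(0.62, [268.0, 252.3, 41.7, 76.0]), (0.59, [270.6, 235.7, 12.5, 20.3])]
timer [(0.72, [216.2, 209.8, 15.3, 28.7]), (0.54, [293.2, 262.4, 130.9, 107.2])]
tipbox [(0.9, [329.6, 182.8, 34.5, 29.4])]
vial [(0.66, [215.4, 353.6, 15.1, 27.7])]
top {'fov_y': 55.685815333437404, 'cx': 280.707803215755, 'cy': 212.46734855170297, 'world_from_camera': array([[ 0.0064, -0.9866,  0.163 ,  0.3991],
       [-1.    , -0.0056,  0.0049,  0.0184],
       
[... 380 characters left out ...]
3.6, 230.7, 68.3, 25.0])]
pad_left [(0.49, [306.6, 225.9, 16.1, 8.9]), (0.43, [316.7, 215.6, 89.0, 87.1])]
timer []
tipbox [(0.98, [206.3, 169.3, 35.3, 26.7])]
vial [(0.67, [386.9, 272.4, 10.6, 10.8])]
{'clock': 1.1, 'joint_pos': array([-1.212 ,  0.2406,  0.005 ,  1.3352, -0.    ,  1.5708]), 'joint_vel': array([ 0.0002,  0.0018,  0.0002, -0.0014, -0.0008,  0.0005]), 'tau': array([  0.0005, -37.222 ,  25.2696,   0.0013,   0.    ,   0.    ]), 'eef_pos': array([ 0.1756, -0.4682,  0.2313]), 'tool_rot': array([ 0.984 ,  0.1784, -0.    ,  0.    ]), 'ft_force': array([-0.3151, -0.1804,  0.2334]), 'ft_torque': array([ 0.012 ,  0.0377, -0.0002]), 'grasp_force': 0.0, 'grip_width': 0.08562318640602355}
```

```bash
python3 - <<'E'
import cv2
a=cv2.imread("pics/side0.png")[140:380,180:420]; b=cv2.imread("pics/top0.png")[130:310,170:410]
cv2.imwrite("pics/side0c.png",cv2.resize(a,(600,600),interpolation=cv2.INTER_CUBIC)); cv2.imwrite("pics/top0c.png",cv2.resize(b,(800,600),interpolation=cv2.INTER_CUBIC))
E
```

```text
(no output)
```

View pics/side0c.png

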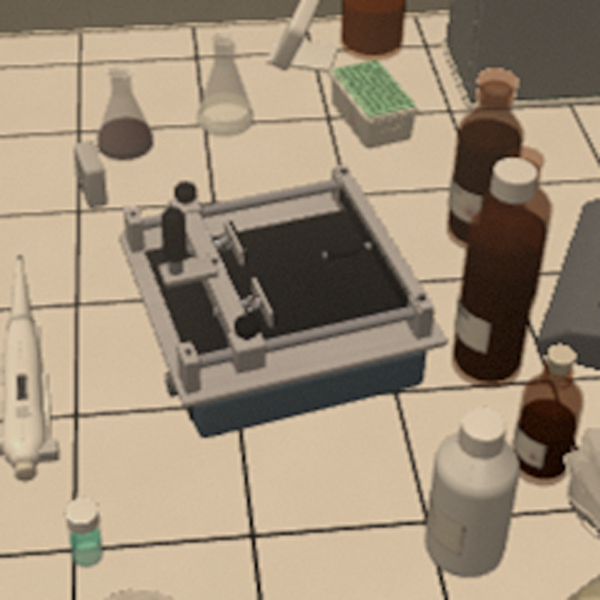

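View pics/top0c.png

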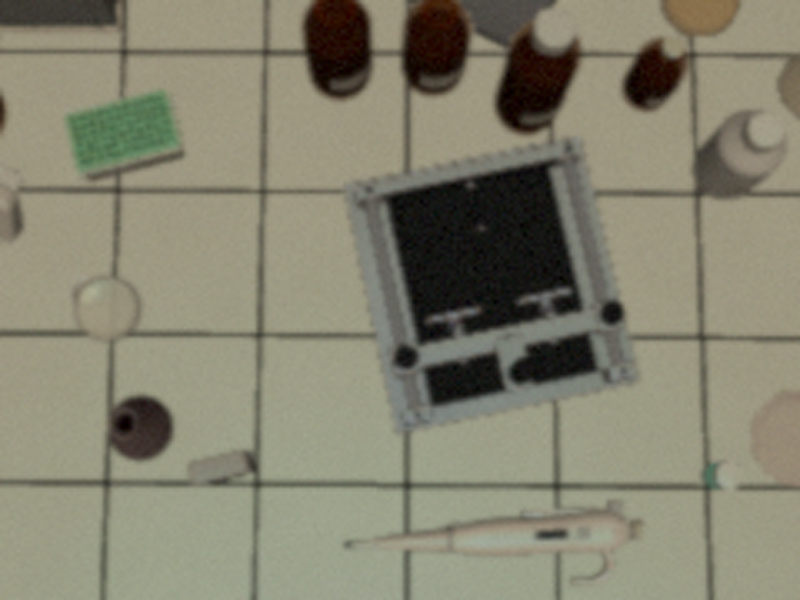

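```bash
cat > h.py <<'E'
import numpy as np, cv2
from workcell import bot, vision, workorder, boxes_of
from scipy.optimize import least_squares
np.set_printoptions(precision=4,suppress=True)
M={c:vision.camera_model(c) for c in("side","top")}
OFF={"side":(180,140,2.5),"top":(170,130,10/3)}
def proj(c,P):
    m=M[c];T=np.linalg.inv(m["world_from_camera"]);P=np.atleast_2d(P)
    q=P@T[:3,:3].T+T[:3,3];f=210/np.tan(np.radians(m["fov_y"]/2))
    return q[:,:2]/q[:,2:]*f+[m["cx"],m["cy"]]
def full(c,uv): ox,oy,s=OFF[c]; return (np.array(uv,float)+.5)/s-.5+[ox,oy]
def crop(c,uv): ox,oy,s=OFF[c]; return (np.array(uv,float)-[ox,oy]+.5)*s-.5
def ray(c,uv,z):
    m=M[c];T=m["world_from_camera"];f=210/np.tan(np.radians(m["fov_y"]/2))
    d=T[:3,:3]@np.array([(uv[0]-m["cx"])/f,(uv[1]-m["cy"])/f,1]);return T[:3,3]+d*(z-T[2,3])/d[2]
def sh(p,L):
    L=np.atleast_2d(L);c,s=np.cos(p[2]),np.sin(p[2])
    return np.c_[p[0]+c*L[:,0]-s*L[:,1],p[1]+s*L[:,0]+c*L[:,1],L[:,2]]
E
python3 - <<'E'
from h import *
tc=full("top",[[347,185],[580,140],[637,378],[400,430],[480,228]])
sc=full("side",[[122,238],[190,405],[445,342],[325,255]])
def model(p):
    h=p[3]
    A=[[.125,.12,h],[.125,-.12,h],[-.125,-.12,h],[-.125,.12,h],[.047,0,.105]]
    B=[[-.125,.12,h],[-.125,-.12,h],[.125,-.12,h],[.047,0,.105]]
    return proj("top",sh(p,A))-tc,proj("side",sh(p,B))-sc
r=least_squares(lambda p:np.concatenate([x.ravel() for x in model(p)]),[.4,-.05,.2,.085],loss="soft_l1")
print(r.x);a,b=model(r.x);print(a,b,sep="\n")
p=r.x
def foot(q,R):
    ph=np.linspace(0,6.28,40);return np.c_[q[0]+R*np.cos(ph),q[1]+R*np.sin(ph),0*ph+q[2]]
# flasks
F={}
for n,H,t0,s0,s1 in (("pale",.118,(107,308),(226,118),(224,42)),("grey",.105,(142,428),(125,142),(120,73))):
    a=ray("top",full("top",t0),0.008);b=ray("side",full("side",s0),0.008);c=ray("side",full("side",s1),H);print(n,a,b,c);F[n]=(a+b+c)/3
import json;json.dump(dict(p=p.tolist(),F={k:v.tolist() for k,v in F.items()}),open("est.json","w"))
for c in("side","top"):
    im=cv2.imread(f"pics/{c}0c.png")
    def pl(P,col,cl=True): cv2.polylines(im,[np.int32(np.round(crop(c,proj(c,P))))],cl,col,1,cv2.LINE_AA)
    for n,H in(("pale",.118),("grey",.105)):
        x,y=F[n][:2]; pl(foot((x,y,.004),.0345),(0,0,255)); pl(foot((x,y,H),.0155),(0,0,255))
    pl(sh(p,[[.125,.12,p[3]],[.125,-.12,p[3]],[-.125,-.12,p[3]],[-.125,.12,p[3]]]),(0,255,0))
    for y in(.098,-.098): pl(sh(p,[[-.11,y,.105],[.1,y,.105]]),(255,255,0),False)
    pl(sh(p,[[.095,-.09,.112],[.095,.09,.112]]),(255,0,255),False)
    pl(sh(p,[[.095,0,.105],[.047,0,.105]]),(0,255,255),False)
    for t in(0,.015): pl(sh(p,[[-.102+t,0,.143],[-.102+t,0,.195]]),(0,165,255),False);pl(sh(p,[[-.027+t,-.08,.1],[-.027+t,.08,.1]]),(0,165,255),False)
    cv2.imwrite(f"pics/{c}_ov.png",im)
a,b=cv2.imread("pics/side_ov.png"),cv2.imread("pics/top_ov.png")
cv2.imwrite("pics/ov.png",np.hstack([cv2.resize(a[0:450,50:450],(400,450)),cv2.resize(b[90:540,300:700],(400,450))]))
E
```

```text
[ 0.6069 -0.0923  0.2205  0.0747]
[[-1.1442 -0.3239]
 [-0.2941 -1.8823]
 [ 1.082   0.3114]
 [-0.6881  0.6721]
 [ 0.4816  0.0007]]
[[-0.4456 -0.701 ]
 [-1.3329  0.9351]
 [ 2.3315  0.4518]
 [ 0.1698 -0.7179]]
pale [0.5866 0.2949 0.008 ] [0.5863 0.2855 0.008 ] [0.585 0.282 0.118]
grey [0.4644 0.2547 0.008 ] [0.4639 0.248  0.008 ] [0.4639 0.248  0.105 ]
```

View pics/ov.png

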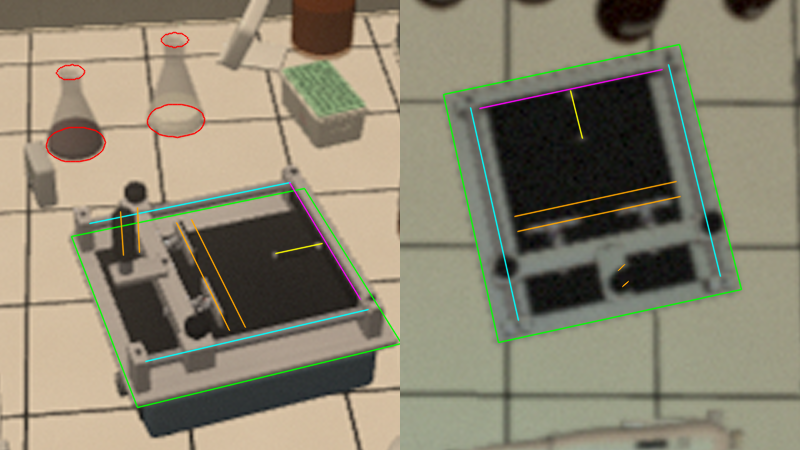

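```bash
cat >> h.py <<'E'
def circ(x,y,z,R):
    t=np.linspace(0,2*np.pi,60);return np.c_[x+R*np.cos(t),y+R*np.sin(t),z+0*t]
def fbox(c,x,y,H,z0=0):
    q=proj(c,np.vstack([circ(x,y,z0+.002,.0345),circ(x,y,z0+.012,.0335),circ(x,y,z0+H,.0155)]));a,b=q.min(0),q.max(0);return np.r_[(a+b)/2,b-a]
def plan(tgt,psi,start=None,psi0=None):
    "calls: shifts in tool axes (cm) from start to tgt/psi, 5 rows each"
    o=bot.get_obs();p=np.array(o["eef_pos"] if start is None else start)
    q=o["tool_rot"];ps=2*np.arctan2(q[1],q[0]) if psi0 is None else psi0
    print("clock",o["clock"],"pos",p,"psi",round(ps,4))
    d=np.array(tgt)-p;dt=-(psi-ps);dt=(dt+np.pi/2)%np.pi-np.pi/2
    n=int(np.ceil(max(np.linalg.norm(d)/.048,abs(dt)/.148)))
    k=-(-n//5)
    for i in range(k):
        a=np.array([[np.cos(ps),np.sin(ps),0],[np.sin(ps),-np.cos(ps),0],[0,0,-1]])
        m=min(5,n-5*i);print("call",i,"rows",m,"end shift cm",np.round(a@d*100*m/n,2),"twist",round(dt*m/n,3));ps-=dt*m/n
E
python3 - <<'E'
from h import *
obs={"pale":[("side",(270.9,174.8,22.1,40.5),.118)],"grey":[("side",(232.1,185.8,27.1,37.6),.105),("top",(211.3,259.4,19.6,20.4),.105)]}
for n,L in obs.items():
    for c,b,H in L:
        r=least_squares(lambda q:fbox(c,*q,H)[[0,1]]-np.array(b)[[0,1]],[.55,.27]);print(n,c,r.x,fbox(c,*r.x,H)-b)
print(fbox("top",.586,.287,.118))
plan([.57,.26,.27],1.79)
E
```

```text
pale side [0.5883 0.2817] [ 0.     -0.      0.7381  1.8018]
grey side [0.4706 0.2461] [-0.      0.     -3.6666  1.7055]
grey top [0.4603 0.2579] [0.     0.     1.3244 0.1107]
[203.3736 222.4234  22.0883  20.0841]
clock 1.1 pos [ 0.1756 -0.4682  0.2313] psi 0.3588
call 0 rows 5 end shift cm [ 17.36 -15.09  -1.07] twist -0.398
call 1 rows 5 end shift cm [21.85 -7.19 -1.07] twist -0.398
call 2 rows 5 end shift cm [22.93  1.83 -1.07] twist -0.398
call 3 rows 3 end shift cm [12.26  6.34 -0.64] twist -0.239
```

Request:
{"name": "send_rows", "arguments": {
  "motion": "-1 3.4 -3 -1 -0.08; -1 6.8 -6 -2 -0.16; -1 10.2 -9 -3 -0.24; -1 13.6 -12 -4 -0.32; -1 17 -15 -4 -0.4"
}}

```text
clock: 1.6
eef_pos: [0.2831, -0.2671, 0.2728]
tool_rot: [0.928, 0.372, 0.001, 0.002]
ft_force: [1.6, 0.4, -0.9]
grip_width: 0.0853
grasp_force: 0.0
```

Request:
{"name": "send_rows", "arguments": {
  "motion": "-1 4.4 -1.4 0 -0.08; -1 8.8 -2.8 0 -0.16; -1 13.2 -4.2 0 -0.24; -1 17.6 -5.6 0 -0.32; -1 22 -7 0 -0.4"
}}

```text
clock: 2.1
eef_pos: [0.3942, -0.064, 0.2717]
tool_rot: [0.836, 0.549, 0.0, 0.0]
ft_force: [0.6, -1.4, -0.5]
grip_width: 0.0855
grasp_force: 0.0
```

Request:
{"name": "send_rows", "arguments": {
  "motion": "-1 4.6 0.4 0 -0.08; -1 9.2 0.8 0 -0.16; -1 13.8 1.2 0 -0.24; -1 18.4 1.6 0 -0.32; -1 23 2 0 -0.4"
}}

```text
clock: 2.6
eef_pos: [0.5046, 0.1389, 0.2714]
tool_rot: [0.71, 0.704, 0.0, 0.0]
ft_force: [0.5, -0.6, 1.4]
grip_width: 0.0855
grasp_force: 0.0
```

```bash
python3 - <<'E'
from h import *
plan([.587,.288,.2],1.79)
print(bot.get_obs()["ft_force"])
E
```

```text
clock 2.6 pos [0.5046 0.1389 0.2714] psi 1.5626
call 0 rows 4 end shift cm [14.98  8.11  7.14] twist -0.227
[ 0.5107 -0.5756  1.4033]
```

Request:
{"name": "send_rows", "arguments": {
  "motion": "-1 3.8 2 0 -0.06; -1 7.5 4 2 -0.12; -1 11.2 6 4 -0.18; -1 15 8.1 6 -0.23; -1 15 8.1 8 -0.23"
}}

```text
clock: 3.1
eef_pos: [0.5881, 0.2908, 0.1874]
tool_rot: [0.624, 0.782, -0.0, -0.001]
ft_force: [-0.1, -1.7, -0.7]
grip_width: 0.0854
grasp_force: 0.0
```

Request:
{"name": "send_rows", "arguments": {
  "motion": "-1 0 0 1 0; -1 0 0 1 0"
}}

```text
clock: 3.3
eef_pos: [0.5855, 0.2851, 0.1791]
tool_rot: [0.626, 0.78, -0.002, -0.001]
ft_force: [0.2, 0.1, 0.1]
grip_width: 0.0853
grasp_force: 0.0
```

```bash
python3 - <<'E'
from h import *
o=bot.get_obs();print(o["eef_pos"],o["clock"])
ims=[]
for c in("side","top"):
    im=cv2.cvtColor(vision.camera(c),cv2.COLOR_RGB2BGR)
    q=proj(c,[o["eef_pos"]])[0];g=proj(c,[[.587,.288,.06]])[0].astype(int)
    print(c,q,[(round(d["conf"],2),np.round(d["rect"],1).tolist()) for d in boxes_of(c,"flask_pale_mid")[:2]])
    x0,y0=g[0]-40,g[1]-45
    k=cv2.resize(im[y0:y0+80,x0:x0+80],(400,400),interpolation=cv2.INTER_CUBIC)
    for z,col in((.118,(0,0,255)),(.003,(0,255,0))):
        w=(proj(c,circ(.587,.288,z,.0155 if z>.1 else .0345))-[x0,y0]+.5)*5;cv2.polylines(k,[np.int32(w)],True,col,1)
    w=(q-[x0,y0]+.5)*5;cv2.drawMarker(k,tuple(int(v) for v in w),(255,0,255),0,20)
    ims.append(k)
cv2.imwrite("pics/pre.png",np.hstack(ims))
E
```

```text
[0.5855 0.2851 0.1791] 3.3
side [269.1013 137.4355] [(0.96, [272.1, 174.1, 23.5, 41.2])]
top [193.573  214.4866] [(0.73, [215.2, 256.9, 13.7, 17.3]), (0.52, [200.8, 221.6, 14.3, 17.2])]
```

View pics/pre.png

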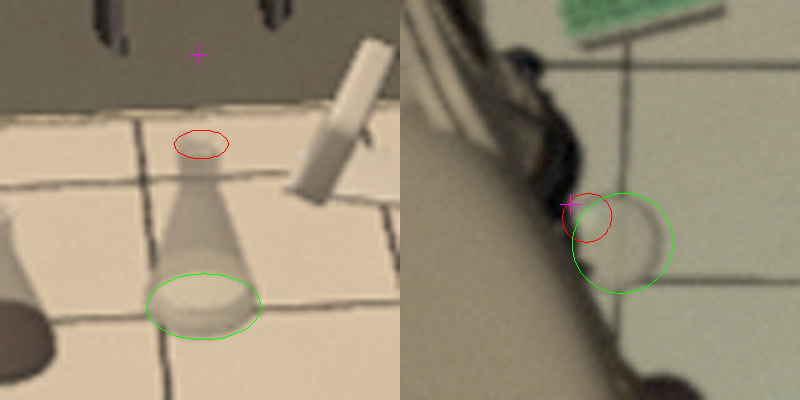

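Request:
{"name": "send_rows", "arguments": {
  "motion": "-1 0.25 0.35 3 0; -1 0.25 0.35 6 0; -1 0.25 0.35 8.5 0; -1 0.25 0.35 9.5 0; -1 0.25 0.35 9.5 0"
}}

```text
clock: 4.0
eef_pos: [0.5892, 0.2884, 0.086]
tool_rot: [0.626, 0.78, -0.001, -0.0]
ft_force: [0.3, -0.6, 0.9]
grip_width: 0.0852
grasp_force: 0.0
```

Request:
{"name": "send_rows", "arguments": {
  "motion": "0 0 0 0 0; 0.2 0 0 0 0; 0.4 0 0 0 0; 1 0 0 0 0; 1 0 0 0 0"
}}

```text
clock: 4.5
eef_pos: [0.5901, 0.2894, 0.0877]
tool_rot: [0.626, 0.78, 0.001, 0.0]
ft_force: [-1.8, -0.1, 6.4]
grip_width: 0.0295
grasp_force: 58.9
```

Request:
{"name": "send_rows", "arguments": {
  "motion": "1 0 0 0 0; 1 0 0 0 0; 1 0 0 0 0; 1 0 0 -1 0; 1 0 0 -2 0"
}}

```text
clock: 5.0
eef_pos: [0.5892, 0.2889, 0.1061]
tool_rot: [0.626, 0.78, -0.001, -0.0]
ft_force: [0.1, -0.2, -1.8]
grip_width: 0.0293
grasp_force: 59.3
```

Request:
{"name": "send_rows", "arguments": {
  "motion": "1 0 0 -4 0; 1 0 0 -8 0; 1 0 0 -12 0; 1 0 0 -15 0; 1 0 0 -15.5 0"
}}

```text
clock: 5.5
eef_pos: [0.5915, 0.29, 0.2673]
tool_rot: [0.626, 0.78, 0.004, 0.002]
ft_force: [-0.3, 0.1, -1.7]
grip_width: 0.0297
grasp_force: 59.7
```

```bash
python3 - <<'E'
from h import *
import json;p=json.load(open("est.json"))["p"]
for uv in((525,105),(437,75),(650,95)):
    w=ray("top",full("top",uv),.01);c,s=np.cos(p[2]),np.sin(p[2]);d=w[:2]-p[:2];print(w,"shaker",c*d[0]+s*d[1],-s*d[0]+c*d[1])
# side heights: bottle top (515,170) crop, base (490,365)
print(sh(p,[[.05,.044,0],[.05,-.044,0],[-.102,0,0]]))
plan(sh(p,[[.05,-.044,.26]])[0],p[2]+np.pi/2)
E
```

```text
[ 0.8039 -0.1362  0.01  ] shaker 0.18267916734638967 -0.08587989081735502
[ 0.8362 -0.0439  0.01  ] shaker 0.23433658206047128 -0.0029001046125464447
[ 0.8154 -0.2676  0.01  ] shaker 0.16522975786603022 -0.21659469463731526
[[ 0.646  -0.0385  0.    ]
 [ 0.6653 -0.1243  0.    ]
 [ 0.5073 -0.1146  0.    ]]
clock 5.5 pos [0.5915 0.29   0.2673] psi 1.7888
call 0 rows 5 end shift cm [-23.36  -0.98   0.41] twist -0.001
call 1 rows 4 end shift cm [-18.69  -0.81   0.32] twist -0.001
```

Request:
{"name": "send_rows", "arguments": {
  "motion": "1 -3 0 0 0; 1 -7.5 -0.3 0 0; 1 -12 -0.5 0 0; 1 -16.5 -0.7 0.2 0; 1 -21 -0.9 0.4 0"
}}

```text
clock: 6.0
eef_pos: [0.6258, 0.0805, 0.2558]
tool_rot: [0.626, 0.78, -0.001, -0.001]
ft_force: [0.3, -0.3, -1.6]
grip_width: 0.0297
grasp_force: 59.6
```

Request:
{"name": "send_rows", "arguments": {
  "motion": "1 -4.5 -0.2 0 0; 1 -9 -0.4 0 0; 1 -13.5 -0.6 0.2 0; 1 -18 -0.8 0.4 0; 1 -20 -0.9 0.4 0"
}}

```text
clock: 6.5
eef_pos: [0.6601, -0.1195, 0.2509]
tool_rot: [0.628, 0.778, -0.001, -0.001]
ft_force: [0.7, -0.5, -1.9]
grip_width: 0.0292
grasp_force: 59.6
```

Request:
{"name": "send_rows", "arguments": {
  "motion": "1 -1 0 0 0; 1 -1 0 0 0; 1 -1 0 0 0; 1 -1 0 0 0"
}}

```text
clock: 6.9
eef_pos: [0.663, -0.1227, 0.2535]
tool_rot: [0.625, 0.781, 0.0, -0.0]
ft_force: [-0.0, 0.1, -1.6]
grip_width: 0.0292
grasp_force: 59.6
```

```bash
python3 - <<'E'
from h import *
import json;p=json.load(open("est.json"))["p"]
o=bot.get_obs();e=o["eef_pos"];print(e,o["tool_rot"],o["clock"],o["ft_force"])
c_,s_=np.cos(p[2]),np.sin(p[2]);d=e[:2]-p[:2];print("shaker xy",c_*d[0]+s_*d[1],-s_*d[0]+c_*d[1])
ims=[]
for c in("side","top"):
    im=cv2.cvtColor(vision.camera(c),cv2.COLOR_RGB2BGR); cv2.imwrite(f"pics/hov1_{c}.png",im)
    print(c,[(round(d["conf"],2),np.round(d["rect"],1).tolist()) for d in boxes_of(c,"flask_pale_mid")[:2]])
    g=proj(c,[sh(p,[[0.01,0,.13]])[0]])[0].astype(int);x0,y0=g[0]-55,g[1]-60
    k=cv2.resize(im[y0:y0+110,x0:x0+110],None,fx=3.63,fy=3.63,interpolation=cv2.INTER_CUBIC)
    W=lambda P:np.int32((proj(c,P)-[x0,y0]+.5)*3.63)
    zb=e[2]-.086
    cv2.polylines(k,[W(circ(e[0],e[1],zb+.003,.0345))],True,(0,255,0),1);cv2.polylines(k,[W(circ(e[0],e[1],zb+.118,.0155))],True,(0,0,255),1)
    b=sh(p,[[.05,-.044,.085]])[0];cv2.polylines(k,[W(circ(b[0],b[1],.085,.0345))],True,(255,255,0),1)
    cv2.polylines(k,[W(sh(p,[[.095,0,.105],[.047,0,.105]]))],False,(0,255,255),1)
    ims.append(k)
cv2.imwrite("pics/hov1.png",np.hstack(ims))
E
```

```text
[ 0.663  -0.1227  0.2535] [ 0.625   0.7806  0.0002 -0.0002] 6.9 [-0.0275  0.0547 -1.585 ]
shaker xy 0.048126150155895664 -0.04190890056948409
side [(0.65, [318.4, 213.8, 31.3, 57.0])]
top []
```

View pics/hov1.png

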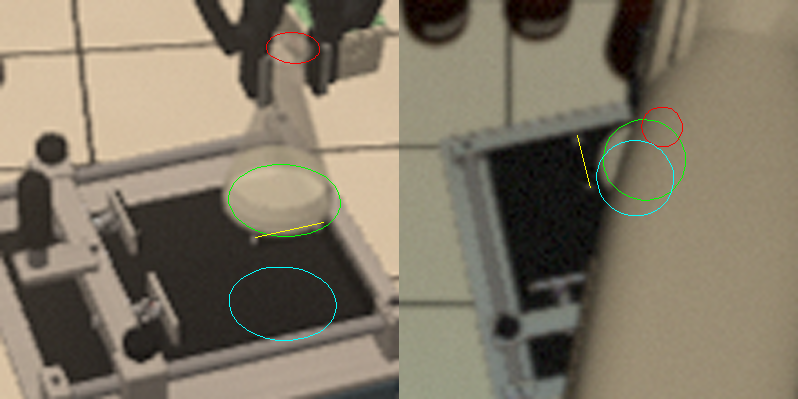

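Request:
{"name": "send_rows", "arguments": {
  "motion": "1 -0.5 0.2 2 0; 1 -0.5 0.2 4 0; 1 -0.5 0.2 6 0; 1 -0.5 0.2 7.2 0; 1 -0.5 0.2 7.5 0"
}}

```text
clock: 7.6
eef_pos: [0.665, -0.1287, 0.1765]
tool_rot: [0.626, 0.78, -0.001, -0.001]
ft_force: [-1.2, -0.2, -2.5]
grip_width: 0.0291
grasp_force: 59.7
```

Request:
{"name": "send_rows", "arguments": {
  "motion": "1 0 0 0.1 0; 1 0 0 0.2 0; 1 0 0 0.3 0"
}}

```text
clock: 7.9
eef_pos: [0.6667, -0.1294, 0.1766]
tool_rot: [0.626, 0.78, 0.001, 0.001]
ft_force: [0.2, 0.0, -0.9]
grip_width: 0.0291
grasp_force: 59.7
```

Request:
{"name": "send_rows", "arguments": {
  "motion": "1 0 0 0.1 0; 1 0 0 0.2 0; 1 0 0 0.2 0"
}}

```text
clock: 8.2
eef_pos: [0.6659, -0.1293, 0.1733]
tool_rot: [0.626, 0.78, 0.0, -0.0]
ft_force: [0.2, 0.1, -1.1]
grip_width: 0.0299
grasp_force: 59.7
```

Request:
{"name": "send_rows", "arguments": {
  "motion": "1 0 0 0.1 0; 1 0 0 0.2 0; 1 0 0 0.2 0; 1 0 0 0.2 0"
}}

```text
clock: 8.6
eef_pos: [0.666, -0.1295, 0.1727]
tool_rot: [0.626, 0.78, 0.0, 0.001]
ft_force: [-3.1, 0.1, 5.7]
grip_width: 0.0293
grasp_force: 60.3
```

Request:
{"name": "send_rows", "arguments": {
  "motion": "1 0 0 0.1 0; 1 0 0 0.1 0; 1 0 0 0.1 0"
}}

```text
clock: 8.9
eef_pos: [0.666, -0.1295, 0.1727]
tool_rot: [0.626, 0.78, 0.0, 0.001]
ft_force: [-2.9, -0.7, 8.0]
grip_width: 0.0292
grasp_force: 60.7
```

Request:
{"name": "send_rows", "arguments": {
  "motion": "1 0 0 -0.2 0; 0.4 0 0 -0.2 0; 0 0 0 -0.2 0; -0.5 0 0 -0.2 0; -1 0 0 -0.2 0"
}}

```text
clock: 9.4
eef_pos: [0.6659, -0.1292, 0.1717]
tool_rot: [0.626, 0.78, -0.0, -0.0]
ft_force: [0.6, -0.2, -1.0]
grip_width: 0.0703
grasp_force: 0.0
```

Request:
{"name": "send_rows", "arguments": {
  "motion": "-1 0 0 0 0; -1 0 0 0 0; -1 0 0 0 0; -1 0 0 -1 0; -1 0 0 -3 0"
}}

```text
clock: 9.9
eef_pos: [0.6649, -0.1291, 0.2011]
tool_rot: [0.626, 0.78, -0.001, -0.002]
ft_force: [-0.0, 0.1, 0.8]
grip_width: 0.0856
grasp_force: 0.0
```

Request:
{"name": "send_rows", "arguments": {
  "motion": "-1 0 0 -3 0; -1 0 0 -6 0; -1 2 0 -7 0; -1 6 0 -7 0; -1 10 0 -7 0"
}}

```text
clock: 10.4
eef_pos: [0.644, -0.0305, 0.2728]
tool_rot: [0.627, 0.779, 0.001, 0.0]
ft_force: [0.1, 1.0, -0.4]
grip_width: 0.0857
grasp_force: 0.0
```

```bash
python3 - <<'E'
from h import *
plan([.465,.251,.26],1.79)
E
```

```text
clock 10.4 pos [ 0.644  -0.0305  0.2728] psi 1.7872
call 0 rows 5 end shift cm [22.38 -8.17  0.91] twist -0.002
call 1 rows 2 end shift cm [ 8.96 -3.25  0.37] twist -0.001
```

Request:
{"name": "send_rows", "arguments": {
  "motion": "-1 4.4 -1.6 0 0; -1 8.8 -3.2 0 0; -1 13.2 -4.8 0 0; -1 17.6 -6.4 0.5 0; -1 22 -8 0.9 0"
}}

```text
clock: 10.9
eef_pos: [0.5165, 0.168, 0.2633]
tool_rot: [0.626, 0.78, 0.0, -0.0]
ft_force: [1.3, 0.9, -0.5]
grip_width: 0.0854
grasp_force: 0.0
```

Request:
{"name": "send_rows", "arguments": {
  "motion": "-1 4.4 -1.6 2 0; -1 8.5 -3 4 0; -1 9.3 -3.4 7 0; -1 9.3 -3.4 8 0; -1 9.3 -3.4 8 0"
}}

```text
clock: 11.4
eef_pos: [0.4637, 0.2489, 0.1818]
tool_rot: [0.626, 0.78, -0.002, -0.001]
ft_force: [0.0, -0.1, 0.1]
grip_width: 0.0853
grasp_force: 0.0
```

```bash
python3 - <<'E'
from h import *
import json;p=json.load(open("est.json"))["p"]
o=bot.get_obs();e=o["eef_pos"];print(e,o["clock"],o["ft_force"])
ims=[]
for c in("side","top"):
    im=cv2.cvtColor(vision.camera(c),cv2.COLOR_RGB2BGR)
    for t in ("flask_pale_mid","flask_grey_mid"):print(c,t,[(round(d["conf"],2),np.round(d["rect"],1).tolist()) for d in boxes_of(c,t)[:3]])
    b=sh(p,[[.048,-.047,.085]])[0];print(proj(c,[e])[0], fbox(c,b[0],b[1],.118,.085),fbox(c,.464,.251,.105))
    for g,(H,z0,x,y) in (([.464,.251,.05],(.105,0,.464,.251)),([*b[:2],.12],(.118,.085,b[0],b[1]))):
        q=proj(c,[g])[0].astype(int);x0,y0=q[0]-35,q[1]-26
        k=cv2.resize(im[y0:y0+52,x0:x0+70],None,fx=5.7,fy=5.7,interpolation=cv2.INTER_CUBIC)
        W=lambda P:np.int32((proj(c,P)-[x0,y0]+.5)*5.7)
        cv2.polylines(k,[W(circ(x,y,z0+.002,.0345))],True,(0,255,0),1);cv2.polylines(k,[W(circ(x,y,z0+H,.0155))],True,(0,0,255),1)
        cv2.polylines(k,[W(sh(p,[[.095,0,.105],[.047,0,.105]]))],False,(0,255,255),1)
        cv2.polylines(k,[W(sh(p,[[.095,-.09,.105],[.095,.09,.105]]))],False,(255,0,255),1)
        ims.append(k)
cv2.imwrite("pics/chk2.png",np.vstack([np.hstack(ims[:2]),np.hstack(ims[2:])]))
E
```

```text
[0.4637 0.2489 0.1818] 11.4 [ 0.0468 -0.0728  0.1499]
side flask_pale_mid [(0.98, [319.2, 244.2, 33.1, 56.1]), (0.37, [328.9, 181.6, 33.8, 31.8])]
side flask_grey_mid [(0.72, [232.9, 184.3, 27.1, 37.8])]
[225.9295 145.28  ] [317.1233 242.9543  29.6264  53.5072] [229.825  184.9583  23.3906  39.2343]
top flask_pale_mid [(0.96, [325.4, 195.2, 22.2, 25.6])]
top flask_grey_mid [(0.67, [212.4, 256.4, 15.7, 21.2])]
[203.9442 255.3386] [327.7851 194.5     21.3604  23.5353] [213.4656 258.304   20.7447  20.4928]
```

View pics/chk2.png

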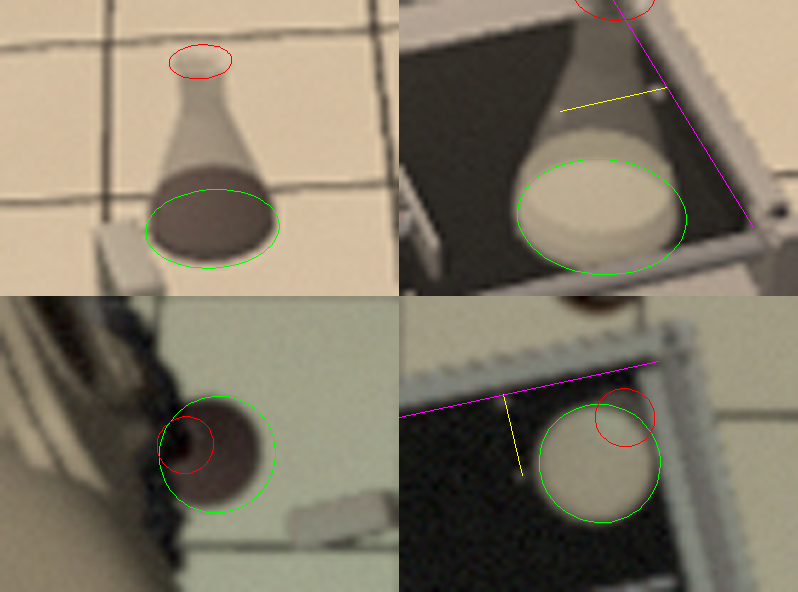

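Request:
{"name": "send_rows", "arguments": {
  "motion": "-1 0.5 0.2 3 0; -1 0.5 0.2 6 0; -1 0.5 0.2 9 0; -1 0.5 0.2 10.5 0; -1 0.5 0.2 10.5 0"
}}

```text
clock: 12.2
eef_pos: [0.4651, 0.2533, 0.0764]
tool_rot: [0.626, 0.779, -0.002, -0.001]
ft_force: [-0.4, 0.9, 0.4]
grip_width: 0.0854
grasp_force: 0.0
```

Request:
{"name": "send_rows", "arguments": {
  "motion": "0 0 0 0 0; 0.2 0 0 0 0; 0.4 0 0 0 0; 1 0 0 0 0; 1 0 0 0 0"
}}

```text
clock: 12.7
eef_pos: [0.4668, 0.255, 0.0797]
tool_rot: [0.626, 0.78, 0.001, 0.0]
ft_force: [-0.8, -1.5, 4.8]
grip_width: 0.0282
grasp_force: 59.0
```

Request:
{"name": "send_rows", "arguments": {
  "motion": "1 0 0 0 0; 1 0 0 0 0; 1 0 0 0 0; 1 0 0 -1 0; 1 0 0 -2 0"
}}

```text
clock: 13.2
eef_pos: [0.4658, 0.2544, 0.0987]
tool_rot: [0.626, 0.78, -0.0, -0.0]
ft_force: [-0.6, -0.1, -1.4]
grip_width: 0.0283
grasp_force: 59.2
```

Request:
{"name": "send_rows", "arguments": {
  "motion": "1 0 0 -4 0; 1 0 0 -8 0; 1 0 0 -12 0; 1 0 0 -15 0; 1 0 0 -16.5 0"
}}

```text
clock: 13.7
eef_pos: [0.4673, 0.2552, 0.2678]
tool_rot: [0.626, 0.78, 0.003, 0.001]
ft_force: [0.3, -0.0, -1.6]
grip_width: 0.0282
grasp_force: 59.5
```

```bash
python3 - <<'E'
from h import *
import json;p=json.load(open("est.json"))["p"]
plan(sh(p,[[.05,.042,.255]])[0],p[2]+np.pi/2)
E
```

```text
clock 13.7 pos [0.4673 0.2552 0.2678] psi 1.7888
call 0 rows 5 end shift cm [-20.46   6.93   0.8 ] twist -0.002
call 1 rows 3 end shift cm [-12.28   4.14   0.48] twist -0.001
```

Request:
{"name": "send_rows", "arguments": {
  "motion": "1 -3 1 0 0; 1 -7.5 2.5 0 0; 1 -12 4 0 0; 1 -16.5 5.6 0.4 0; 1 -21 7.2 0.8 0"
}}

```text
clock: 14.2
eef_pos: [0.5827, 0.0636, 0.2562]
tool_rot: [0.626, 0.78, 0.001, 0.0]
ft_force: [0.2, 0.7, -0.7]
grip_width: 0.0285
grasp_force: 59.5
```

Request:
{"name": "send_rows", "arguments": {
  "motion": "1 -4 1.5 0 0; 1 -8 3 0.2 0; 1 -10.5 3.8 0.4 0; 1 -11.3 4.1 0.4 0; 1 -11.3 4.1 0.4 0"
}}

```text
clock: 14.7
eef_pos: [0.6465, -0.0374, 0.251]
tool_rot: [0.627, 0.779, -0.0, -0.0]
ft_force: [0.5, -0.4, -1.1]
grip_width: 0.0281
grasp_force: 59.5
```

Request:
{"name": "send_rows", "arguments": {
  "motion": "1 0 0 0 0; 1 0 0 0 0"
}}

```text
clock: 14.9
eef_pos: [0.6459, -0.0348, 0.2519]
tool_rot: [0.625, 0.78, 0.0, 0.0]
ft_force: [0.8, 0.5, -1.0]
grip_width: 0.0281
grasp_force: 59.5
```

```bash
cat > chk.py <<'E'
from h import *
import json,sys;p=json.load(open("est.json"))["p"]
o=bot.get_obs();e=o["eef_pos"];print(e,o["tool_rot"],o["clock"],o["ft_force"])
c_,s_=np.cos(p[2]),np.sin(p[2]);d=e[:2]-p[:2];print("shaker xy",c_*d[0]+s_*d[1],-s_*d[0]+c_*d[1])
E
python3 chk.py
```

```text
[ 0.6459 -0.0348  0.2519] [0.6252 0.7804 0.0002 0.    ] 14.9 [ 0.7933  0.5252 -0.9639]
shaker xy 0.050710781478256056 0.047593525506395944
```

Request:
{"name": "send_rows", "arguments": {
  "motion": "1 -0.2 0.1 2 0; 1 -0.2 0.1 4 0; 1 -0.2 0.1 6 0; 1 -0.2 0.1 7.5 0; 1 -0.2 0.1 8 0"
}}

```text
clock: 15.4
eef_pos: [0.6462, -0.0365, 0.1698]
tool_rot: [0.625, 0.78, -0.001, -0.001]
ft_force: [-0.5, 0.0, -1.9]
grip_width: 0.0284
grasp_force: 59.5
```

Request:
{"name": "send_rows", "arguments": {
  "motion": "1 0 0 0 0; 1 0 0 0.1 0; 1 0 0 0.3 0; 1 0 0 0.4 0; 1 0 0 0.4 0"
}}

```text
clock: 15.9
eef_pos: [0.6479, -0.0381, 0.1676]
tool_rot: [0.626, 0.78, 0.0, 0.0]
ft_force: [-1.0, 0.2, -0.7]
grip_width: 0.0284
grasp_force: 59.5
```

Request:
{"name": "send_rows", "arguments": {
  "motion": "1 0 0 0.1 0; 1 0 0 0.2 0; 1 0 0 0.3 0; 1 0 0 0.3 0"
}}

```text
clock: 16.3
eef_pos: [0.6478, -0.0382, 0.1648]
tool_rot: [0.626, 0.78, 0.0, 0.0]
ft_force: [-2.4, -0.3, 2.0]
grip_width: 0.0283
grasp_force: 59.8
```

Request:
{"name": "send_rows", "arguments": {
  "motion": "1 0 0 0.05 0; 0.4 0 0 0 0; 0 0 0 0 0; -0.5 0 0 0 0; -1 0 0 0 0"
}}

```text
clock: 16.8
eef_pos: [0.6478, -0.038, 0.1639]
tool_rot: [0.626, 0.78, -0.0, -0.0]
ft_force: [-0.8, 0.4, 0.4]
grip_width: 0.0698
grasp_force: 0.0
```

Request:
{"name": "send_rows", "arguments": {
  "motion": "-1 0 0 0 0; -1 0 0 0 0; -1 0 0 0 0; -1 0 0 -1 0; -1 0 0 -3 0"
}}

```text
clock: 17.3
eef_pos: [0.6466, -0.038, 0.1932]
tool_rot: [0.626, 0.78, -0.001, -0.002]
ft_force: [0.5, 0.2, -0.9]
grip_width: 0.0854
grasp_force: 0.0
```

Request:
{"name": "send_rows", "arguments": {
  "motion": "-1 0 0 -3 0; -1 0 0 -6 0; -1 0 0 -9 0; -1 3 -3 -9 0; -1 6 -6 -9 0"
}}

```text
clock: 17.8
eef_pos: [0.5775, 0.0075, 0.2859]
tool_rot: [0.627, 0.779, 0.001, 0.002]
ft_force: [0.3, 1.3, 0.4]
grip_width: 0.0857
grasp_force: 0.0
```

Request:
{"name": "send_rows", "arguments": {
  "motion": "-1 3 -3 0 0; -1 6 -6 0 0; -1 9 -9 0 0; -1 9 -9 0 0"
}}

```text
clock: 18.2
eef_pos: [0.4647, 0.0777, 0.2857]
tool_rot: [0.624, 0.781, 0.0, -0.001]
ft_force: [0.8, -0.7, 1.4]
grip_width: 0.0856
grasp_force: 0.0
```

```bash
cat >> chk.py <<'E'
def look(name,cams=("side","top"),R=(.048,-.047),L=(.048,.044),t=None):
    ims=[]
    for c in cams:
        im=cv2.cvtColor(vision.camera(c),cv2.COLOR_RGB2BGR)
        q=proj(c,[sh(p,[[-.01,0,.14]])[0]])[0].astype(int);x0,y0=q[0]-60,q[1]-55
        s=6.6 if len(cams)==1 else 3.3
        k=cv2.resize(im[y0:y0+110,x0:x0+120],None,fx=s,fy=s,interpolation=cv2.INTER_CUBIC)
        W=lambda P:np.int32((proj(c,P)-[x0,y0]+.5)*s)
        for (x,y),H in ((R,.118),(L,.105)):
            b=sh(p,[[x,y,.085]])[0];cv2.polylines(k,[W(circ(b[0],b[1],.087,.0345))],True,(0,255,0),1);cv2.polylines(k,[W(circ(b[0],b[1],.085+H,.0155))],True,(0,0,255),1)
        cv2.polylines(k,[W(sh(p,[[.095,0,.105],[.047,0,.105]]))],False,(0,255,255),1)
        if t is not None:cv2.polylines(k,[W(sh(p,[[-.102+t,0,.143],[-.102+t,0,.195]]))],False,(0,165,255),1)
        ims.append(k)
    cv2.imwrite(f"pics/{name}.png",np.hstack(ims))
E
python3 - <<'E'
from chk import *
look("placed",t=0)
for c in("side","top"):
  for t in("clamp_handle","flask_pale_mid","flask_grey_mid"):print(c,t,[(round(d["conf"],2),np.round(d["rect"],1).tolist()) for d in boxes_of(c,t)[:2]])
E
```

```text
[0.4647 0.0777 0.2857] [ 0.6245  0.7811  0.     -0.0006] 18.2 [ 0.8176 -0.657   1.4217]
shaker xy -0.1014865029045807 0.19702356315817843
side clamp_handle [(0.75, [270.0, 251.6, 42.6, 73.5])]
side flask_pale_mid [(0.61, [317.1, 242.8, 27.7, 50.7])]
side flask_grey_mid [(0.67, [303.4, 222.7, 25.9, 43.8])]
top clamp_handle [(0.75, [321.5, 233.1, 69.7, 26.5])]
top flask_pale_mid [(0.69, [324.6, 195.4, 19.6, 20.4])]
top flask_grey_mid [(0.81, [298.5, 201.4, 21.8, 24.1])]
```

View pics/placed.png

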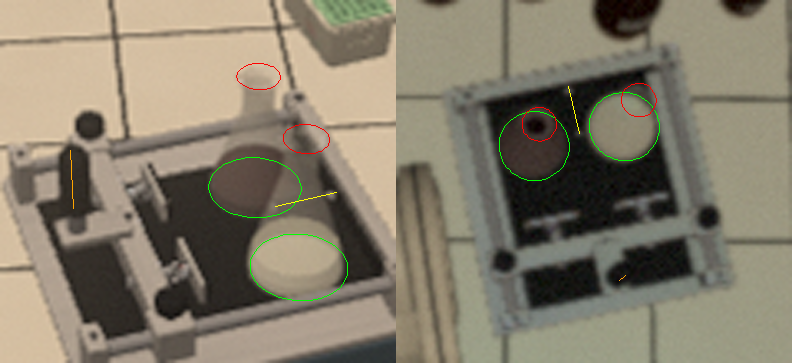

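Request:
{"name": "send_rows", "arguments": {
  "motion": "-1 -4.5 0 0 0; -1 -9 0 0 0; -1 -13.5 0.1 0 0; -1 -18 0.2 1 0; -1 -19.7 0.2 2 0"
}}

```text
clock: 19.1
eef_pos: [0.5145, -0.1202, 0.2635]
tool_rot: [0.628, 0.778, -0.0, 0.001]
ft_force: [0.8, 0.1, 0.5]
grip_width: 0.0854
grasp_force: 0.0
```

Request:
{"name": "send_rows", "arguments": {
  "motion": "-1 0 0 0.5 0; -1 0 0 1 0; -1 0 0 1 0"
}}

```text
clock: 19.4
eef_pos: [0.5129, -0.1147, 0.2534]
tool_rot: [0.625, 0.78, -0.0, -0.001]
ft_force: [0.4, -0.0, 0.2]
grip_width: 0.0852
grasp_force: 0.0
```

```bash
python3 - <<'E'
from chk import *
look("handle",cams=("side",),t=.002)
E
```

```text
[ 0.5129 -0.1147  0.2534] [ 0.6255  0.7803 -0.0002 -0.001 ] 19.4 [ 0.412  -0.0396  0.202 ]
shaker xy -0.09657470442768439 -0.001293238236859784
```

View pics/handle.png

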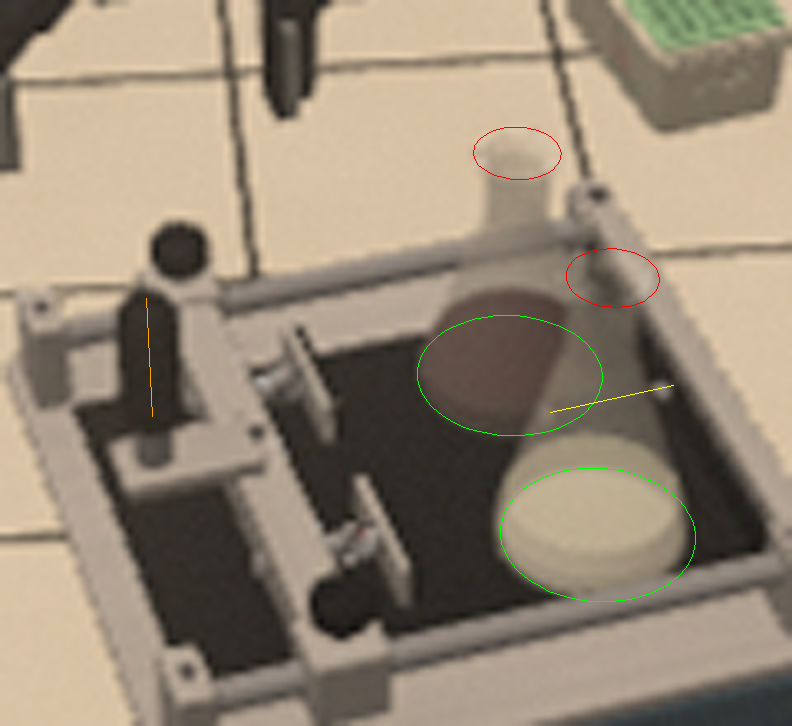

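Request:
{"name": "send_rows", "arguments": {
  "motion": "-1 0.1 -0.3 3 0; -1 0.1 -0.3 6 0; -1 0.1 -0.3 9 0; -1 0.1 -0.3 10.2 0; -1 0.1 -0.3 10.2 0"
}}

```text
clock: 19.95
eef_pos: [0.5092, -0.1144, 0.1512]
tool_rot: [0.625, 0.78, -0.001, -0.001]
ft_force: [0.2, -0.6, -0.2]
grip_width: 0.085
grasp_force: 0.0
```

Request:
{"name": "send_rows", "arguments": {
  "motion": "-1 0 0 0 0; 0.3 0 0 0 0; 0.5 0 0 0 0; 1 0 0 0 0; 1 0 0 0 0"
}}

```text
clock: 20.45
eef_pos: [0.5106, -0.1158, 0.1529]
tool_rot: [0.626, 0.78, 0.0, 0.0]
ft_force: [0.1, -0.6, 0.2]
grip_width: 0.0283
grasp_force: 0.0
```

Request:
{"name": "send_rows", "arguments": {
  "motion": "1 0 0 0 0; 1 0 0 0 0; 1 0 0 0 0; 1 0 0 0 0"
}}

```text
clock: 20.85
eef_pos: [0.5108, -0.1157, 0.153]
tool_rot: [0.626, 0.78, 0.0, 0.001]
ft_force: [0.1, 0.5, 4.2]
grip_width: 0.0201
grasp_force: 58.9
```

```bash
python3 chk.py
```

```text
[ 0.5108 -0.1157  0.153 ] [0.626  0.7798 0.0003 0.0006] 20.85 [0.1273 0.4581 4.174 ]
shaker xy -0.09887295637206539 -0.0018131237428136576
```

Request:
{"name": "send_rows", "arguments": {
  "motion": "1 0 0.4 0 0; 1 0 1 0 0; 1 0 1.6 0 0; 1 0 2.2 0 0; 1 0 2.6 0 0"
}}

```text
clock: 21.35
eef_pos: [0.5362, -0.1101, 0.153]
tool_rot: [0.626, 0.78, 0.0, 0.001]
ft_force: [-1.3, -0.3, 6.3]
grip_width: 0.0203
grasp_force: 59.0
```

Request:
{"name": "send_rows", "arguments": {
  "motion": "1 0 0.3 0 0; 1 0 0.6 0 0; 1 0 0.9 0 0; 1 0 1.1 0 0; 1 0 1.2 0 0"
}}

```text
clock: 21.85
eef_pos: [0.5478, -0.1075, 0.153]
tool_rot: [0.626, 0.78, 0.0, 0.001]
ft_force: [-1.3, 0.5, 5.2]
grip_width: 0.0207
grasp_force: 59.0
```

Request:
{"name": "send_rows", "arguments": {
  "motion": "1 0 0.15 0 0; 1 0 0.3 0 0; 1 0 0.45 0 0; 1 0 0.6 0 0; 1 0 0.7 0 0"
}}

```text
clock: 22.35
eef_pos: [0.5543, -0.1061, 0.153]
tool_rot: [0.626, 0.78, -0.0, 0.0]
ft_force: [-3.1, -0.3, 6.4]
grip_width: 0.0203
grasp_force: 59.1
```

```bash
cat >> chk.py <<'E'
f=o["ft_force"];print("push",-(c_*f[0]+s_*f[1]),"lat",-s_*f[0]+c_*f[1],"w",o["grip_width"],o["grasp_force"])
E
python3 chk.py
```

```text
[ 0.5543 -0.1061  0.153 ] [ 0.626   0.7798 -0.      0.0003] 22.35 [-3.1401 -0.2916  6.4071]
shaker xy -0.05427907486573112 -0.00193771567709255
push 3.127910674842747 lat 0.4021040748719199 w 0.020303208700188417 59.065701817162335
```

Request:
{"name": "send_rows", "arguments": {
  "motion": "1 0 0.15 0 0; 1 0 0.3 0 0; 1 0 0.45 0 0; 1 0 0.6 0 0; 1 0 0.7 0 0"
}}

```text
clock: 22.85
eef_pos: [0.5609, -0.1047, 0.153]
tool_rot: [0.626, 0.78, -0.0, 0.0]
ft_force: [-2.0, -0.6, 5.9]
grip_width: 0.0205
grasp_force: 59.1
```

Request:
{"name": "send_rows", "arguments": {
  "motion": "1 0 0.15 0 0; 1 0 0.3 0 0; 1 0 0.45 0 0; 1 0 0.6 0 0; 1 0 0.6 0 0"
}}

```text
clock: 23.35
eef_pos: [0.567, -0.1033, 0.153]
tool_rot: [0.626, 0.78, -0.0, 0.0]
ft_force: [-1.3, -0.8, 6.0]
grip_width: 0.0204
grasp_force: 59.0
```

```bash
python3 chk.py
```

```text
[ 0.567  -0.1033  0.153 ] [ 0.626   0.7798 -0.0001  0.0003] 23.35 [-1.3415 -0.8453  6.0483]
shaker xy -0.04129801638728127 -0.0019817571914585077
push 1.493840506289174 lat -0.5315462958258563 w 0.020406829925418923 59.04050246346742
```

Travel is about 0.060 by estimate, with no fence reaction yet; going on in small steps and watching the force.

Request:
{"name": "send_rows", "arguments": {
  "motion": "1 0 0.1 0 0; 1 0 0.2 0 0; 1 0 0.3 0 0; 1 0 0.3 0 0"
}}

```text
clock: 23.75
eef_pos: [0.5692, -0.1028, 0.153]
tool_rot: [0.626, 0.78, -0.001, -0.0]
ft_force: [-3.4, -0.9, 7.0]
grip_width: 0.0208
grasp_force: 59.2
```

Request:
{"name": "send_rows", "arguments": {
  "motion": "1 0 0.1 0 0; 1 0 0.2 0 0; 1 0 0.3 0 0; 1 0 0.3 0 0"
}}

```text
clock: 24.15
eef_pos: [0.5713, -0.1024, 0.153]
tool_rot: [0.626, 0.78, -0.001, -0.001]
ft_force: [-5.6, -1.1, 8.0]
grip_width: 0.0205
grasp_force: 59.4
```

```bash
python3 chk.py
```

```text
[ 0.5713 -0.1024  0.153 ] [ 0.6262  0.7796 -0.0012 -0.0006] 24.15 [-5.6445 -1.077   7.9546]
shaker xy -0.036918399200383395 -0.0020150944211602658
push 5.743365246938284 lat 0.18335026101097052 w 0.020514117705732016 59.40925187431276
```

Request:
{"name": "send_rows", "arguments": {
  "motion": "1 0 0.1 0 0; 1 0 0.2 0 0; 1 0 0.3 0 0; 1 0 0.4 0 0; 1 0 0.4 0 0"
}}

```text
clock: 24.65
eef_pos: [0.574, -0.1018, 0.153]
tool_rot: [0.626, 0.78, -0.002, -0.001]
ft_force: [-10.0, -1.6, 9.8]
grip_width: 0.0205
grasp_force: 59.8
```

```bash
python3 chk.py
```

```text
[ 0.574  -0.1018  0.153 ] [ 0.6264  0.7795 -0.002  -0.0013] 24.65 [-10.0113  -1.5723   9.8124]
shaker xy -0.034090017584646845 -0.0020355508517424367
push 10.112864532232399 lat 0.6549462538193385 w 0.02052442846533645 59.82133717043325
```

Request:
{"name": "send_rows", "arguments": {
  "motion": "1 0 0.1 0 0; 1 0 0.2 0 0; 1 0 0.25 0 0; 1 0 0.25 0 0; 1 0 0.25 0 0"
}}

```text
clock: 25.15
eef_pos: [0.5757, -0.1014, 0.153]
tool_rot: [0.626, 0.779, -0.003, -0.002]
ft_force: [-11.4, -2.4, 11.4]
grip_width: 0.0205
grasp_force: 60.1
```

Request:
{"name": "send_rows", "arguments": {
  "motion": "1 0 0 0 0; 1 0 0 0 0; 1 0 0 0 0"
}}

```text
clock: 25.45
eef_pos: [0.5757, -0.1014, 0.153]
tool_rot: [0.626, 0.779, -0.003, -0.002]
ft_force: [-11.6, -2.2, 11.0]
grip_width: 0.0206
grasp_force: 60.1
```

```bash
python3 - <<'E'
from chk import *
look("final",R=(.064,-.045),L=(.0645,.045),t=.069)
E
```

```text
[ 0.5757 -0.1014  0.153 ] [ 0.6264  0.7795 -0.0025 -0.0018] 25.45 [-11.6299  -2.2079  11.0038]
shaker xy -0.03241131103489476 -0.002004301083761098
push 11.831273429490373 lat 0.38873150342776386 w 0.02055521306032046 60.1342240255326
```

View pics/final.png

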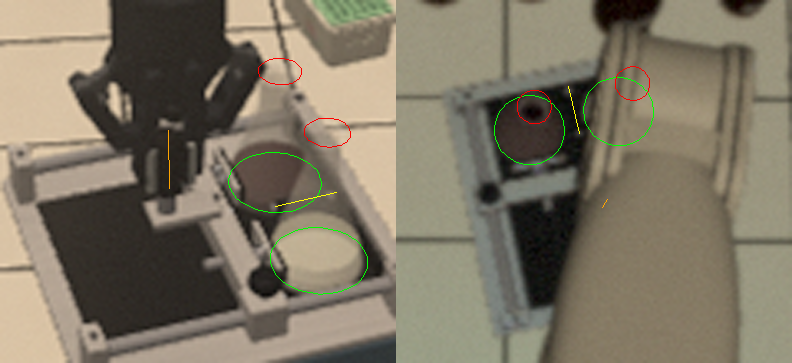

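Request:
{"name": "send_rows", "arguments": {
  "motion": "1 0 0.05 0 0; 1 0 0.1 0 0; 1 0 0.1 0 0; 1 0 0.1 0 0; 1 0 0.1 0 0"
}}

```text
clock: 26.05
eef_pos: [0.5763, -0.1012, 0.153]
tool_rot: [0.626, 0.779, -0.003, -0.002]
ft_force: [-12.6, -1.6, 10.1]
grip_width: 0.0205
grasp_force: 60.3
```

Request:
{"name": "send_rows", "arguments": {
  "motion": "1 0 0 0 0; 1 0 0 0 0; 1 0 0 0 0; 1 0 0 0 0; 1 0 0 0 0"
}}

```text
clock: 26.55
eef_pos: [0.5763, -0.1012, 0.153]
tool_rot: [0.626, 0.779, -0.003, -0.002]
ft_force: [-12.1, -3.0, 12.6]
grip_width: 0.0202
grasp_force: 60.3
```

```bash
python3 chk.py
```

```text
[ 0.5763 -0.1012  0.153 ] [ 0.6265  0.7795 -0.0028 -0.002 ] 26.55 [-12.082   -3.0302  12.5936]
shaker xy -0.031729096840731476 -0.0020010402252583492
push 12.452201323975865 lat -0.31487259639049725 w 0.020198749614340955 60.326008507981896
```

The push is steady at about 12.5 N, the bar is still, and both flasks stand upright against the fence, so I'm handing in.

```bash
python3 -c "
from workcell import workorder
print(workorder.job_done())"
```

```text
the job is handed in; nothing more can be done
None
```

I handed the job in with both flasks upright in their bays (pale right, grey left), pressed against the rear fence, and the arm still holding the clamp bar by its handle at about 12.5 N; I haven't seen the judge's result.

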